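# Sort out the mixed-up tuning trays

## Task

Someone put the bearing tools back in each other's cut-out trays: put the brass cup, the dial gauge and the nut driver each into the tray whose pocket is cut to its own shape, fully down in the pocket, the cup upright. Every tray is taken at the start, so use the bare cork mat (or any free spot) to park one meanwhile, and do not knock about the white yo-yo, the little oil bottle or the jar.

Things in the scene. Friction and masses are not known exactly. Their poses are not given: they have to be found in the camera images.
- cup: Loose open brass cleaning cup, straight-sided, 44 mm outside diameter, 52 mm high, wall 3 mm, 140 g. Origin: centre of its underside, z up its axis. Starts upright on the floor of the wide part of the gauge's pocket.
- gauge: Loose steel dial gauge lying face up, 200 g, 86 mm long: round head (diameter 48, 28 tall, white dial) centred at x = +19 mm; stem 14 wide, 20 tall, and pin to x = -43. Origin: underside, mid-length; x towards the head, z up. Starts lying on the rims of the driver's tray. Grip the head across y, fingertips 10 to 14 mm above its underside to clear the rim when home.
- driver: Loose aluminium nut driver lying flat, 120 g, 94 mm long: handle 54 x 30 x 28 mm (length, width, height) centred at x = -20 mm; thin shaft and 16 mm round socket to x = +47, 14 mm above the underside. Origin: handle underside height, mid-length; x towards the socket, z up. Starts on the rim of the cup's tray. Grip the handle across y, above the rim.
- cup_tile: Fixed grey plastic cut-out tray, rim 13 mm above the table, black pocket floor 3 mm above the table. 115 x 115 mm, round pocket of 56 mm diameter at its centre: the cup's. Origin: centre of the underside; cup home: its origin over this one, on the floor, any yaw.
- gauge_tile: Fixed grey plastic cut-out tray, rim 13 mm above the table, black pocket floor 3 mm above the table. 118 x 96 mm; pocket 60 x 60 mm centred at x = +19, with a slot 28 wide on to x = -49: the gauge's. Origin: centre of the underside; gauge home: origin over this one, x axes the same way, on the floor.
- driver_tile: Fixed grey plastic cut-out tray, rim 13 mm above the table, black pocket floor 3 mm above the table. 126 x 84 mm; pocket 66 x 42 mm (x, y) centred at x = -20, with a slot 26 wide on to x = +53: the driver's. Origin: centre of the underside; driver home: origin over this one, x axes the same way, on the floor.
- mat: Fixed bare cork mat, 120 x 120 mm, 4 mm thick: the free spot. Origin: centre of the underside.
- yoyo: Loose bystander, leave alone: white plastic yo-yo lying flat, diameter 56 mm, 40 mm tall. Origin: centre of the underside.
- oil: Loose bystander, leave alone: small clear oil bottle with black cap, diameter 28 mm, 62 mm tall, standing. Origin: centre of the underside.
- jar: Loose bystander, leave alone: small pale jar with a metal lid, diameter 44 mm, 40 mm tall, standing. Origin: centre of the underside.
There are look-alikes about, which are no part of the job. Leave any green or turquoise look-alike of the driver alone.

How it is judged:
At the end, for the whole second after the job is handed in: Cup, gauge and driver lie released and at rest in their own trays: origin within 12 mm of the tray's origin from above and less than 8 mm above the tray's underside, upright within 0.1 rad; gauge and driver along their pockets within 0.3 rad (horizontal distance between cup and cup_tile below 0.012 m and z of cup in the frame of cup_tile below 0.008 m and angle between each of cup, gauge, driver's own z axis and vertical below 0.1 rad and linear speed of each of cup, gauge, driver below 0.02 m/s and angular speed of each of cup, gauge, driver below 0.2 rad/s and horizontal distance between gauge and gauge_tile below 0.012 m and z of gauge in the frame of gauge_tile below 0.008 m and angle between the x axis of gauge and the x axis of gauge_tile, either way round below 0.3 rad and horizontal distance between driver and driver_tile below 0.012 m and z of driver in the frame of driver_tile below 0.008 m and angle between the x axis of driver and the x axis of driver_tile, either way round below 0.3 rad); the robot touches nothing.
It fails at once if the white yo-yo, the oil bottle or the jar is moved by more than 20 mm (distance of any of yoyo, oil, jar from where it was at the start of the episode above 0.02 m).
It also fails if it takes over 112 s, if anything falls off the work surface, if the arm or the gripper's body presses on something with over 40 N, if the wrist force passes 120 N, or if a joint passes its speed limit or range.

## Robot

A 6-joint arm with a two-finger parallel gripper is mounted at the origin on the work surface. World frame = base frame: x ahead of the robot, y to its left, z up, the work surface at z = 0. Lengths are in m, angles in rad, forces in N, time in s.
With the tool pointing down it reaches from about 0.325 to 0.85 m from the base axis. Payload 15.5 kg.
Tool frame: the origin (TCP) lies at the very end of the fingers, on their centre line; the grasp point (between the pads) lies 19 mm behind it; z points along the fingers, y is the line along which they close (so a half turn about z gives the same grasp; the last joint's range is limited). The gripper opens to 91 mm and grips with 3 to 60 N. Pads are 32 mm wide; open, the fingers measure 118 mm over their backs; the gripper's body (76 mm by 178 mm) begins 60 mm behind the grasp point.
Start: joints at [1.083, 0.494, 1.345, -0, 1.302, -0.096], TCP at [0.239, 0.578, 0.214] pointing down, gripper open.
Joint ranges: [-2.91, 2.91], [-0.82, 2.16], [0.22, 2.67], [-1.22, 4.37], [0.12, 2.79], [-3.08, 3.08]. Speed limits (rad/s): [1.89, 1.89, 2.57, 3.01, 3.01, 3.01].

## Interface

Orientations are given as a unit quaternion [x, y, z, w].
In Python, from rig import r, jaws, inverse_kinematics, get_state, vision gives the robot as it stands. The module is installed in compiled form; this text tells all that it offers. Calls block until the motion is done:
- r.goto(position, orientation): joint-space move of the TCP to a pose.
- r.move_straight(position, feed=0.15, rot=None, threshold=None): straight line of the TCP; rot=None keeps the orientation; feed is the mean speed in m/s. With threshold (N) it stops when the force on the tool has changed by that much, and returns True; else False.
- r.set_joints(angles): joint-space move.
- jaws.grip(opening, newtons=None): finger opening in m; newtons is the grip in N (None keeps the last); returns when the fingers have stopped.
- r.sleep(seconds).
- inverse_kinematics(position, orientation): joint angles nearest the present ones, or None.
- get_state(): the state.
- vision.capture(name): name is "side" or "top"; returns a dict with "frame" (480x640x3 uint8, blue, green, red), "z_map" (480x640 float32, m along the optical axis (not along the pixel's ray), 0 where there is no reading), "vertical_fov" (degrees; the focal length in pixels is half the picture's height over the tangent of half this angle, whatever the lens; pixels are square), "cx", "cy" (the principal point, pixels), "k1" (the pictures are not rectified: a ray, as slopes to the right and down, at radius r is drawn at 1 + k1 r^2 times it, then the intrinsics apply), "rvec" (rotation vector, rad) and "tvec" (3), from world to camera coordinates, as OpenCV has them. Camera axes: x right, y down, z forward; pixel columns grow to the right and rows downward; lengths in m; the calibration is good to about 2 mm. A picture is of the moment at which its call begins.
A pose or a line that the arm cannot do raises r.Unreachable and nothing moves.
- r.close_job(): hands the job in; it is judged then, once.
The state is a dict: "time": time; "q": joint angles; "joint_velocities": joint speeds; "joint_efforts": joint torques, N m; "eef_pos": TCP position; "ee_rot": TCP orientation; "contact_force": force on the tool from outside, world axes, zero at the start; "ft_torque": the same for the moment, N m; "gripper_width": finger opening in m; "grasp_force": force on a finger pad.
Only numpy, scipy, OpenCV 4.12 (cv2) and the standard library are available. Lean on these libraries where they do the work, as an engineer would, in place of code of your own. Each camera call takes 0.05 s, during which the arm holds its last target. There are 200 camera calls.

## Working session

There is one attempt and no reset: what is moved stays moved. The work goes in short steps, each a Python script; the robot and the scene stay as the last script left them, time stands still between calls to the robot, and variables do not carry over. Pictures are saved under pics/ and viewed, at most 14 in all, crops included, and the job is handed in when it is done.

```bash
mkdir -p pics; cat > h.py <<'E'
import numpy as np, cv2, pickle
def K(c):
    f=240/np.tan(np.radians(c["vertical_fov"])/2)
    return np.array([[f,0,c["cx"]],[0,f,c["cy"]],[0,0,1.]]), np.array([c["k1"],0,0,0.])
def ray(c,uv):
    k,d=K(c); R=cv2.Rodrigues(np.array(c["rvec"],float))[0]; t=np.array(c["tvec"],float).ravel()
    n=cv2.undistortPoints(np.array(uv,float).reshape(-1,1,2),k,d).reshape(-1,2)
    return -R.T@t, np.c_[n,np.ones(len(n))]@R
def plane(c,uv,z):
    o,d=ray(c,uv); return o+d*((z-o[2])/d[:,2])[:,None]
def cloud(c):
    v,u=np.mgrid[:480,:640]; o,d=ray(c,np.c_[u.ravel(),v.ravel()])
    return (o+d*c["z_map"].reshape(-1,1)).reshape(480,640,3)
def proj(c,p):
    k,d=K(c); return cv2.projectPoints(np.array(p,float).reshape(-1,1,3),np.array(c["rvec"],float),np.array(c["tvec"],float),k,d)[0].reshape(-1,2)
def load(n): return pickle.load(open(n+'.pkl','rb'))
def snap(name,tag):
    from rig import vision
    c=vision.capture(name); pickle.dump(c,open(tag+'.pkl','wb')); cv2.imwrite(f'pics/{tag}.png',c["frame"]); return c
E
python3 - <<'E'
from h import *
from rig import get_state
for n in("top","side"):
    c=snap(n,n+"0"); print(n,c["vertical_fov"],c["cx"],c["cy"],c["k1"],ray(c,[[320,240]]),(c["z_map"]>0).mean())
print(get_state())
E
```

```text
top 47.563363196228494 317.11694355037326 228.38460414745342 -0.028492459449327285 (array([0.45981249, 0.02707809, 1.13760796]), array([[ 0.03320361, -0.01178949, -0.99962064]])) 0.99580078125
side 56.852423410595755 311.4918894117271 239.86068957377026 -0.10770499018830877 (array([0.15003411, 0.54714546, 0.48267777]), array([[ 0.45839772, -0.70218538, -0.54513811]])) 0.9960774739583333
{'time': 0.1, 'q': array([ 1.08349244e+00,  4.94101551e-01,  1.34609468e+00, -2.14982679e-05,
        1.30248565e+00, -9.55115145e-02]), 'joint_velocities': array([ 1.39194503e-04,  1.32909230e-05, -1.78962503e-03, -2.27853896e-03,
       -9.62546617e-04, -9.74601202e-04]), 'joint_efforts': array([ 1.76138165e-03, -8.80232334e+01, -3.82537115e+01,  7.06763822e-02,
        4.83185286e-02, -1.14193131e-04]), 'eef_pos': array([0.23849815, 0.5773241 , 0.21340137]), 'ee_rot': array([ 1.94642827e-01,  9.80874035e-01, -5.24632408e-04, -1.46542541e-04]), 'contact_force': array([ 0.03332237,  0.91156169, -0.09887924]), 'ft_torque': array([ 0.00768621, -0.03971134, -0.03026343]), 'grasp_force': 0.0, 'gripper_width': 0.09075303547685949}
```

View pics/top0.png

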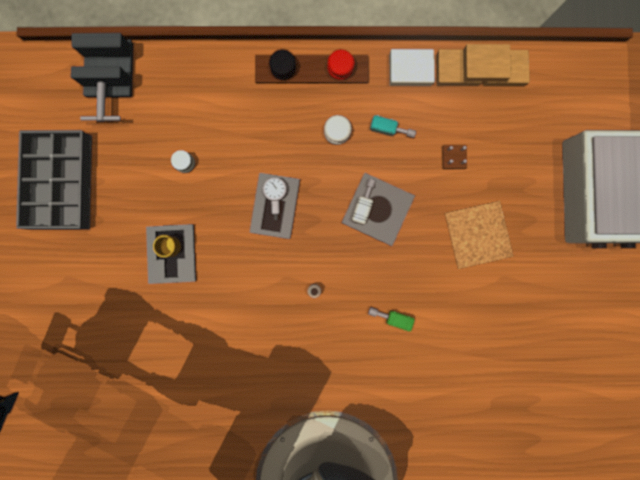

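View pics/side0.png

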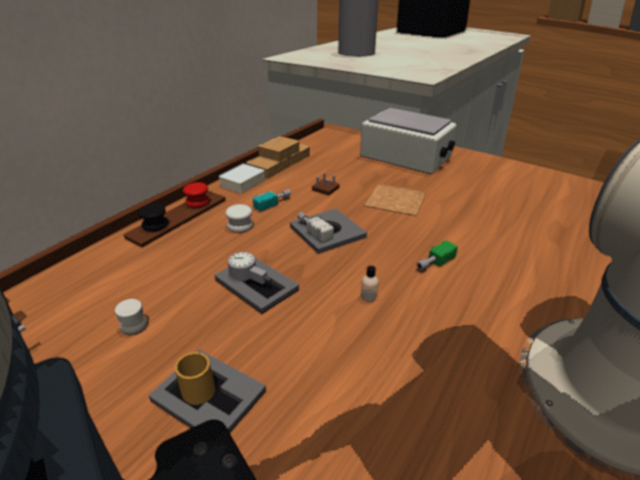

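The top view shows +x up and +y left. The cup is at (165,246) in the gauge tray (171,254), the gauge at (275,192) lies on the driver tray (275,206), the driver at (364,204) is on the cup tray (378,209), and the mat is at (479,235). The yo-yo (338,129), jar (182,160) and oil bottle (314,291) are close to the work area. The side view shows all of these from the left front.

```bash
python3 - <<'E'
from h import *
t=load("top0"); s=load("side0")
P=cloud(t); hsv=cv2.cvtColor(t["frame"],cv2.COLOR_BGR2HSV)
S=cloud(s)
# tiles: low saturation within ROI
for n,(a,b,c,d) in dict(gt=(140,215,203,290),dt=(245,168,305,243),ct=(338,168,418,250)).items():
    m=np.zeros((480,640),np.uint8); m[b:d,a:c]=(hsv[b:d,a:c,1]<90)*255
    m=cv2.morphologyEx(m,cv2.MORPH_CLOSE,np.ones((5,5)))
    cs=max(cv2.findContours(m,0,1)[0],key=cv2.contourArea).reshape(-1,2)
    w=plane(t,cs,0.013)[:,:2]
    (x,y),(l1,l2),an=cv2.minAreaRect((w*1000).astype(np.float32)); print(n,'centre',round(x,1),round(y,1),'size',round(l1,1),round(l2,1),'ang',round(an,1))
    z=P[b:d,a:c,2][m[b:d,a:c]>0]; print('  top height percentiles',np.percentile(z,[2,10,30,50,70,90,99]).round(4))
    # side heights in the same world area
    q=(np.hypot(S[...,0]-x/1000,S[...,1]-y/1000)<.06)&(s["z_map"]>0); print('  side',np.percentile(S[q][:,2],[2,10,30,50,70,90,99]).round(4), q.sum())
    crop=t["frame"][b-4:d+4,a-4:c+4]; cv2.imwrite(f'pics/{n}.png',cv2.resize(crop,(400,400*crop.shape[0]//crop.shape[1]),interpolation=cv2.INTER_CUBIC))
ims=[cv2.resize(cv2.imread(f'pics/{n}.png'),(260,340)) for n in('gt','dt','ct')]
cv2.imwrite('pics/crops.png',np.hstack(ims))
for n,u in dict(yoyo=(338,129),jar=(182,160),oil=(314,291),mat=(479,235),green=(400,320),teal=(385,126),rack=(312,68)).items(): print(n,P[u[1],u[0]].round(3))
E
```

```text
gt centre 469.5 322.4 size 117.8 97.6 ang 3.0
  top height percentiles [0.0001 0.0026 0.0098 0.0123 0.0137 0.0157 0.0182]
  side [-0.0011  0.0019  0.0108  0.0123  0.0137  0.0437  0.0545] 5294
dt centre 569.1 108.3 size 84.2 125.5 ang 80.9
  top height percentiles [0.0005 0.0034 0.0112 0.0135 0.0159 0.0415 0.0455]
  side [-0.0011  0.0004  0.0063  0.0129  0.0186  0.0408  0.0426] 2666
ct centre 561.7 -106.1 size 114.9 115.0 ang 65.1
  top height percentiles [0.0011 0.0046 0.0114 0.0132 0.015  0.0389 0.0441]
  side [0.0007 0.0062 0.0129 0.0137 0.0215 0.0403 0.0423] 1609
yoyo [ 0.722 -0.023  0.045]
jar [0.659 0.294 0.041]
oil [0.395 0.026 0.063]
mat [ 0.508 -0.319  0.005]
green [ 0.335 -0.148  0.029]
teal [ 0.732 -0.12   0.03 ]
rack [0.86  0.03  0.011]
```

View pics/crops.png

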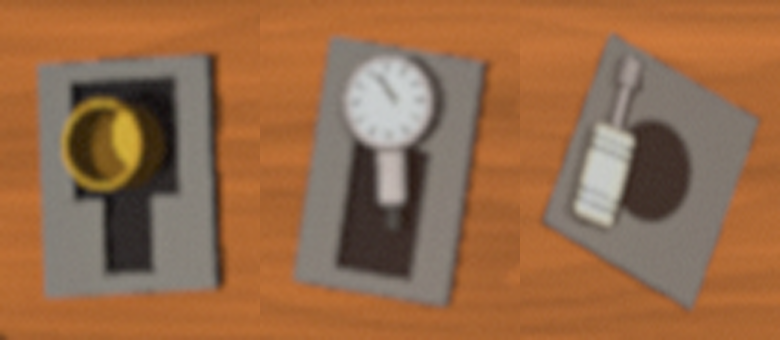

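The crops confirm each tray's direction. The gauge tray's wide pocket is at the top with its slot pointing down. The driver tray's wide pocket is at the bottom, and the driver's socket points up. Tray sizes match the text to 1–2 mm. Next I'll measure the three tools in both views.

```bash
cat >> h.py <<'E'
def blob(c,lo,hi,roi,close=3):
    a,b,e,d=roi; hsv=cv2.cvtColor(c["frame"],cv2.COLOR_BGR2HSV)
    m=np.zeros((480,640),np.uint8); m[b:d,a:e]=cv2.inRange(hsv,lo,hi)[b:d,a:e]
    m=cv2.morphologyEx(m,cv2.MORPH_CLOSE,np.ones((close,close)))
    return max(cv2.findContours(m,0,1)[0],key=cv2.contourArea).reshape(-1,2)
def tri(c1,u1,c2,u2):
    o1,d1=ray(c1,[u1]);o2,d2=ray(c2,[u2]);d1=d1[0];d2=d2[0]
    k=np.linalg.lstsq(np.c_[d1,-d2],o2-o1,rcond=None)[0]; a=o1+k[0]*d1;b=o2+k[1]*d2
    return (a+b)/2,np.linalg.norm(a-b)
E
python3 - <<'E'
from h import *
t=load("top0"); s=load("side0"); P=cloud(t); S=cloud(s)
def tops(name,x,y,r,zmin):
    for n,C in(('top',P),('side',S)):
        q=(np.hypot(C[...,0]-x,C[...,1]-y)<r)&(C[...,2]>zmin)
        p=C[q]; print(name,n,'z pct',np.percentile(p[:,2],[50,90,98]).round(4),'mean xy',p[:,:2].mean(0).round(4),len(p))
# dial: white disc in both
dt=blob(t,(0,0,185),(180,60,255),(255,170,295,206)); ds=blob(s,(0,0,175),(180,60,255),(218,245,262,285))
et,es=cv2.fitEllipse(dt),cv2.fitEllipse(ds); print('dial px',et,es); p,e=tri(t,et[0],s,es[0]); print('dial tri',p.round(4),e)
w=plane(t,dt,.041); print('dial plane',plane(t,[et[0]],.041).round(4),'circle',cv2.minEnclosingCircle((w[:,:2]*1000).astype(np.float32)))
tops('gauge',*p[:2],.05,.03)
# cup: rim of brass in top
ct=blob(t,(15,100,60),(35,255,255),(148,228,185,268)); cs=blob(s,(15,100,30),(35,255,255),(165,340,225,415))
w=plane(t,ct,.055); c1=cv2.minEnclosingCircle((w[:,:2]*1000).astype(np.float32)); print('cup',c1,cv2.fitEllipse(ct))
tops('cup',.475,.335,.045,.045)
# driver handle: brighter
h=blob(t,(0,0,150),(180,70,255),(345,170,385,228)); w=plane(t,h,.041)[:,:2]*1000
print('drv handle',cv2.minAreaRect(w.astype(np.float32)))
hs=blob(s,(0,0,140),(180,70,255),(290,205,340,245)); print(cv2.boundingRect(h),cv2.boundingRect(hs))
q=np.zeros((480,640),np.uint8); cv2.drawContours(q,[h],-1,255,-1); pp=P[(q>0)]; print('drv z',np.percentile(pp[:,2],[10,50,90]).round(4))
q[:]=0; q[170:240,340:390]=((P[170:240,340:390,2]>.022)*255); n,l,st,ce=cv2.connectedComponentsWithStats(q); i=1+st[1:,4].argmax()
pp=P[l==i][:,:2]*1000; print('whole drv',cv2.minAreaRect(pp.astype(np.float32)), st[i])
tops('drv',.555,-.075,.03,.03)
v=t["frame"].copy()
for k in(dt,ct,h): cv2.drawContours(v,[k],-1,(255,0,255),1)
v2=s["frame"].copy()
for k in(ds,cs,hs): cv2.drawContours(v2,[k],-1,(255,0,255),1)
cv2.imwrite('pics/ov.png',np.hstack([cv2.resize(v[160:290,140:420],None,fx=1.9,fy=1.9),cv2.resize(v2[190:420,140:370],(247,247))]))
E
```

```text
dial px ((273.9263610839844, 188.5567169189453), (18.45223617553711, 19.263835906982422), 22.03563117980957) ((241.20726013183594, 258.81878662109375), (11.933629035949707, 20.157827377319336), 79.86426544189453)
dial tri [0.5995 0.1066 0.0423] 0.0020193725758092455
dial plane [[0.6004 0.1073 0.041 ]] circle ((600.542236328125, 107.67845153808594), 20.429588317871094)
gauge top z pct [0.0412 0.0441 0.0459] mean xy [0.5939 0.1059] 527
gauge side z pct [0.0406 0.0423 0.043 ] mean xy [0.5903 0.1097] 571
cup ((485.0831604003906, 321.4707336425781), 26.860687255859375) ((164.6220703125, 245.80706787109375), (23.013975143432617, 24.967546463012695), 106.93505859375)
cup top z pct [0.0546 0.0576 0.0589] mean xy [0.4847 0.3251] 151
cup side z pct [0.0519 0.0545 0.0554] mean xy [0.4826 0.3255] 484
drv handle ((575.6651000976562, -76.82414245605469), (27.48700523376465, 89.49962615966797), 71.38102722167969)
(353, 180, 21, 44) (307, 217, 25, 15)
drv z [0.036  0.0407 0.0433]
whole drv ((529.75244140625, -49.41754150390625), (45.357730865478516, 202.27548217773438), 55.07545852661133) [352 179  24  46 513]
drv top z pct [0.0408 0.0433 0.0445] mean xy [ 0.5571 -0.0715] 386
drv side z pct [0.0404 0.042  0.0426] mean xy [ 0.5522 -0.0673] 321
```

View pics/ov.png

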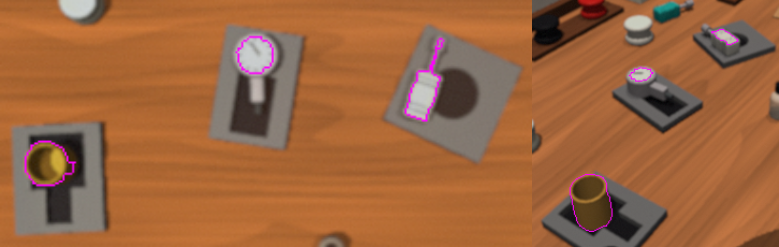

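The outlines follow the dial and the driver. The cup's outline has a small spur on its right from the lit inner wall, so I'll refine it. I'll also get the handle centre and yaw, and the gauge yaw from its stem.

```bash
python3 - <<'E'
from h import *
t=load("top0"); s=load("side0"); P=cloud(t); S=cloud(s)
def mask(cn): q=np.zeros((480,640),np.uint8); cv2.drawContours(q,[cn],-1,255,-1); return q
def big(m): return max(cv2.findContours(m,0,1)[0],key=cv2.contourArea).reshape(-1,2)
f=lambda a:a.astype(np.float32)
for op in(5,9):
  h=big(cv2.morphologyEx(mask(blob(t,(0,0,150),(180,70,255),(345,170,385,228))),cv2.MORPH_OPEN,cv2.getStructuringElement(2,(op,op)))); w=plane(t,h,.041)[:,:2]*1000
  print('handle',op,cv2.minAreaRect(f(w)), cv2.fitEllipse(f(w)))
full=blob(t,(0,0,150),(180,70,255),(345,170,385,228)); tip=full[np.lexsort((full[:,0],full[:,1]))][:4].mean(0); print('socket end',tip,plane(t,[tip],.035).round(4))
hs=blob(s,(0,0,140),(180,70,255),(290,205,340,245)); m1=cv2.moments(h);m2=cv2.moments(hs)
print('handle tri',tri(t,(m1['m10']/m1['m00'],m1['m01']/m1['m00']),s,(m2['m10']/m2['m00'],m2['m01']/m2['m00'])))
c=big(cv2.morphologyEx(mask(blob(t,(15,100,60),(35,255,255),(148,228,185,268))),cv2.MORPH_OPEN,cv2.getStructuringElement(2,(11,11))))
w=plane(t,c,.055)[:,:2]*1000; print('cup',cv2.fitEllipse(f(w)))
# cup rim from side: top ellipse extremes -> centre; depth-based circle
q=(np.hypot(S[...,0]-.484,S[...,1]-.325)<.04)&(S[...,2]>.035); print('cup side bb',cv2.minEnclosingCircle(f(S[q][:,:2]*1000)))
st=blob(t,(0,0,140),(180,75,255),(265,200,285,216)); w=plane(t,st,.033)[:,:2]*1000; print('stem',st.min(0),st.max(0),cv2.minAreaRect(f(w)),w.mean(0))
# two-view check of tile rim height: sample of tile grey points
for n,x,y in(('gt',.4695,.3224),('dt',.5691,.1083),('ct',.5617,-.1061)):
  for C in(P,S):
    q=(np.hypot(C[...,0]-x,C[...,1]-y)<.06)&(C[...,2]>.007)&(C[...,2]<.02);q2=(np.hypot(C[...,0]-x,C[...,1]-y)<.04)&(C[...,2]<.007); print(n,'rim',np.median(C[q][:,2]).round(4),'floor',np.median(C[q2][:,2]).round(4) if q2.sum() else None)
for C in (P,S):
  q=(np.abs(C[...,0]-.508)<.03)&(np.abs(C[...,1]+.319)<.03); print('mat z',np.median(C[q][:,2]))
E
```

```text
handle 5 ((557.9188842773438, -70.84535217285156), (27.48700523376465, 52.04706954956055), 71.38102722167969) ((557.8675537109375, -70.78620910644531), (27.779296875, 58.91224670410156), 70.66071319580078)
handle 9 ((557.6177368164062, -70.74388122558594), (27.48700523376465, 51.41139221191406), 71.38102722167969) ((557.8231201171875, -70.80670928955078), (27.118423461914062, 54.766334533691406), 71.15863800048828)
socket end [371.5 180.5] [[ 0.6178 -0.0911  0.035 ]]
handle tri (array([ 0.55689177, -0.07158167,  0.03898022]), np.float64(0.002385826516798089))
cup ((484.513427734375, 324.31915283203125), (44.921173095703125, 46.782283782958984), 136.0683135986328)
cup side bb ((483.9785461425781, 325.1556396484375), 23.032583236694336)
stem [272 200] [278 213] ((564.747802734375, 105.580322265625), (26.592041015625, 12.204791069030762), 0.23744133114814758) [565.1369155  106.62795348]
gt rim 0.0129 floor 0.0036
gt rim 0.0124 floor 0.0027
dt rim 0.0132 floor 0.0035
dt rim 0.0129 floor 0.003
ct rim 0.0131 floor 0.0037
ct rim 0.0133 floor 0.0037
mat z 0.0039783568683118276
mat z 0.0031689980418674046
```

All the checks hold: rims 13 mm, floors 3–4 mm, tops 41 and 55 mm, sizes right. First, the driver to the mat.

```bash
cat > act.py <<'E'
from h import *
from rig import r,jaws,get_state
def Q(d): a=np.radians(d)/2; return [np.cos(a),np.sin(a),0,0]
def norm(d): return d%360   # psi in 0..360; use 90..270
ZT=.16
def pick(x,y,z,psi,opening,N):
    jaws.grip(opening,N); r.goto([x,y,ZT],Q(psi)); r.move_straight([x,y,z+.03],.2)
    hit=r.move_straight([x,y,z],.05,threshold=12)
    w=jaws.grip(0,N); s=get_state(); print('pick hit',hit,'width',s['gripper_width'],'f',s['grasp_force'],'t',s['time'])
    r.move_straight([x,y,ZT],.2); s=get_state(); print('lifted',s['gripper_width'],s['grasp_force'],s['contact_force'].round(1))
def place(x,y,z,psi,opening):
    r.goto([x,y,ZT],Q(psi)); r.move_straight([x,y,z+.03],.2)
    hit=r.move_straight([x,y,z],.04,threshold=10); s=get_state(); print('place hit',hit,s['eef_pos'].round(4),s['contact_force'].round(1))
    jaws.grip(opening); r.move_straight([x,y,ZT],.2); print('t',get_state()['time'])
def off(x,y,yaw,d): a=np.radians(yaw); return x+d*np.cos(a),y+d*np.sin(a)
E
python3 - <<'E'
from act import *
pick(.5575,-.071,.025,180-18.6,.07,25)
x,y=off(.508,-.319,-18.6,-20e-3)
place(x,y,.004+.0125,180-18.6,.06)
r.goto([.47,.20,.2],Q(170))
t=snap('top','top1'); s=snap('side','side1')
cv2.imwrite('pics/v1.png',np.hstack([t["frame"][150:330,130:560],cv2.resize(s["frame"][140:300,200:460],(292,180))]))
E
```

```text
pick hit False width 0.029812478716436535 f 25.000309646129608 t 5.3083
lifted 0.029312627933211575 24.999791085720062 [-0.3 -1.1 -2.4]
place hit True [ 0.4886 -0.3123  0.016 ] [-0.8  0.9  7.6]
t 10.1
```

View pics/v1.png

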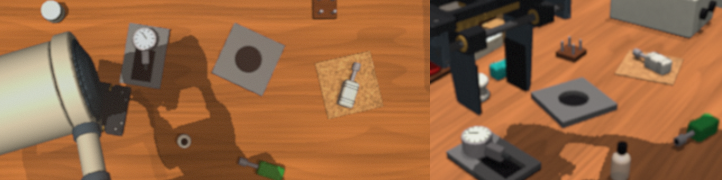

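The driver lies flat on the mat at (350,88) of the montage, and the round pocket is clear. I'll measure that pocket, then move the cup.

```bash
python3 - <<'E'
from act import *
t=load('top1')
c=blob(t,(0,0,0),(180,255,75),(360,190,400,228)); w=plane(t,c,.013)[:,:2]*1000; print('pocket',cv2.fitEllipse(w.astype(np.float32)))
px,py=.5617,-.1061
(cx,cy),_,_=cv2.fitEllipse(w.astype(np.float32)); print(cx/1000-px,cy/1000-py)
pick(.4843,.3246,.028,183,.075,25)
place(px,py,.0285,183,.06)
r.goto([.40,.20,.2],Q(180))
t=snap('top','top2'); s=snap('side','side2')
P=cloud(s);q=(np.hypot(P[...,0]-px,P[...,1]-py)<.045)&(P[...,2]>.03); print('cup',cv2.minEnclosingCircle((P[q][:,:2]*1000).astype(np.float32)),np.percentile(P[q][:,2],[90,98]))
cv2.imwrite('pics/v2.png',np.hstack([t["frame"][150:330,130:560],cv2.resize(s["frame"][140:300,200:460],(292,180))]))
E
```

```text
pocket ((561.8442993164062, -106.12345886230469), (50.15228271484375, 50.41545486450195), 79.3163070678711)
0.00014429931640624893 -2.3458862304689965e-05
pick hit False width 0.043591110692294203 f 25.00026592053473 t 15.0917
lifted 0.043707135854018156 24.999752305448055 [-0.6 -0.1 -1.2]
place hit True [ 0.5612 -0.106   0.0281] [-2.2  0.   7.9]
t 20.2
cup ((544.4944458007812, -112.01156616210938), 15.0162935256958) [0.05523404 0.0562835 ]
```

View pics/v2.png

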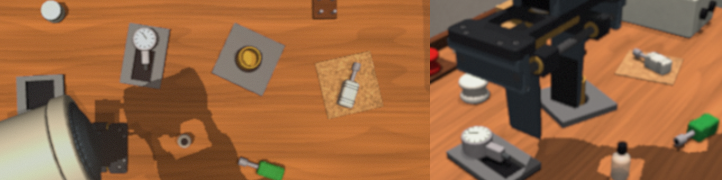

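The cup sits down in its round pocket at (249,58), with its top at 55 mm. Next, the gauge.

```bash
python3 - <<'E'
from act import *
pick(.600,.107,.0255,182,.075,30)
x,y=off(.4695,.3224,3,.019)
place(x,y,.0155,183,.062)
r.goto([.40,-.25,.25],Q(180))
t=snap('top','top3'); s=snap('side','side3')
h=blob(t,(0,0,150),(180,70,255),(455,205,505,265))
q=np.zeros((480,640),np.uint8); cv2.drawContours(q,[h],-1,255,-1); q=cv2.morphologyEx(q,cv2.MORPH_OPEN,cv2.getStructuringElement(2,(7,7)))
h=max(cv2.findContours(q,0,1)[0],key=cv2.contourArea).reshape(-1,2); print('handle',cv2.minAreaRect((plane(t,h,.032)[:,:2]*1000).astype(np.float32)))
hsv=cv2.cvtColor(t["frame"],cv2.COLOR_BGR2HSV)
c=blob(t,(0,0,0),(180,110,255),(245,168,305,243),5); print('tile',cv2.minAreaRect((plane(t,c,.013)[:,:2]*1000).astype(np.float32)))
d=blob(t,(0,0,185),(180,60,255),(140,215,200,290)); e=cv2.fitEllipse(d); print('dial',plane(t,[e[0]],.031).round(4),'want',x,y)
S=cloud(s)
for C in (S,cloud(t)):
  for n,a,b,rr in(('dial',x,y,.018),('cup',.5617,-.1061,.026)): 
    qq=(np.hypot(C[...,0]-a,C[...,1]-b)<rr)&(C[...,2]>.02); print(n,np.percentile(C[qq][:,2],[20,50,80,95]).round(4))
cv2.imwrite('pics/v3.png',np.vstack([t["frame"][150:330,130:560],cv2.resize(s["frame"][190:430,100:380],(430,368))]))
E
```

```text
pick hit False width 0.04734269013587358 f 30.000556111335754 t 24.9167
lifted 0.04729694980886211 29.999590516090393 [-0.4 -0.1 -2.9]
place hit True [0.4881 0.3232 0.0156] [-1.2 -0.6  8.5]
t 29.4667Traceback (most recent call last):
  File "<stdin>", line 9, in <module>
ValueError: max() iterable argument is empty
```

The arm is covering the mat in this view, so I'll measure the driver from the earlier clear picture.

```bash
python3 - <<'E'
from h import *
t=load('top3'); s=load('side3'); t2=load('top2')
x,y=.48847,.32339
h=blob(t2,(0,0,150),(180,70,255),(455,205,505,265))
q=np.zeros((480,640),np.uint8); cv2.drawContours(q,[h],-1,255,-1); q=cv2.morphologyEx(q,cv2.MORPH_OPEN,cv2.getStructuringElement(2,(7,7)))
h=max(cv2.findContours(q,0,1)[0],key=cv2.contourArea).reshape(-1,2); print('handle',cv2.minAreaRect((plane(t2,h,.032)[:,:2]*1000).astype(np.float32)))
P=cloud(t2);print('handle top z',np.median(P[q>0][:,2]))
c=blob(t,(0,0,0),(180,110,255),(245,168,305,243),5); print('tile',cv2.minAreaRect((plane(t,c,.013)[:,:2]*1000).astype(np.float32)))
d=blob(t,(0,0,185),(180,60,255),(140,215,200,290)); e=cv2.fitEllipse(d); print('dial',plane(t,[e[0]],.031).round(4),'want',x,y)
for C in (cloud(s),cloud(t)):
  for n,a,b,rr in(('dial',x,y,.018),('cup',.5617,-.1061,.026)): 
    qq=(np.hypot(C[...,0]-a,C[...,1]-b)<rr)&(C[...,2]>.02); print(n,np.percentile(C[qq][:,2],[20,50,80,95]).round(4))
cv2.imwrite('pics/v3.png',np.vstack([t["frame"][150:330,130:560],cv2.resize(s["frame"][190:430,100:380],(430,368))]))
E
```

```text
handle ((490.3389587402344, -310.0549011230469), (27.799272537231445, 53.26873016357422), 72.29551696777344)
handle top z 0.03219826966833006
tile ((569.1509399414062, 108.54023742675781), (86.46560668945312, 126.76560974121094), 81.01243591308594)
dial [[0.481  0.3243 0.031 ]] want 0.48847 0.32339
dial [0.0302 0.031  0.0317 0.0325]
cup [0.0318 0.0431 0.0521 0.0554]
dial [0.0297 0.0319 0.0332 0.035 ]
cup [0.0336 0.0521 0.0554 0.0574]
```

View pics/v3.png

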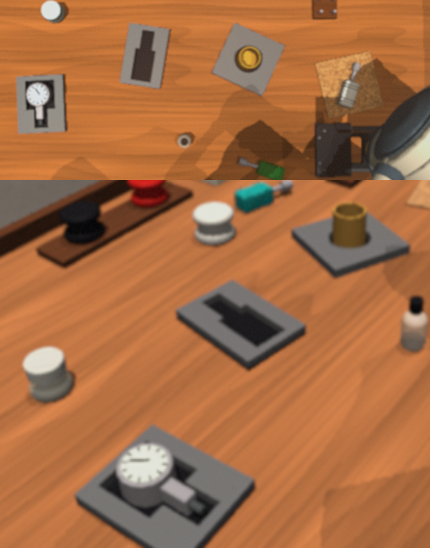

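The gauge is down in its pocket with its dial at 31 mm. The driver tray at (145,55) is empty, with its wide end down. Next the driver goes home, then I'll check everything.

```bash
python3 - <<'E'
from act import *
pick(.490,-.311,.0165,180-18,.07,25)
x,y=off(.5691,.1084,-9,-.020)
place(x,y,.0155,171,.06)
r.goto([.38,-.32,.3],Q(180))
t=snap('top','top4'); s=snap('side','side4'); T=cloud(t); S=cloud(s)
f=lambda a:a.astype(np.float32)
h=blob(t,(0,0,150),(180,70,255),(245,168,305,243))
q=np.zeros((480,640),np.uint8); cv2.drawContours(q,[h],-1,255,-1); q=cv2.morphologyEx(q,cv2.MORPH_OPEN,cv2.getStructuringElement(2,(7,7)))
h=max(cv2.findContours(q,0,1)[0],key=cv2.contourArea).reshape(-1,2); print('handle',cv2.minAreaRect(f(plane(t,h,.031)[:,:2]*1000)),'want',x,y)
for n,a,b,rr in(('dial',.4885,.3234,.014),('cup',.5617,-.1061,.022),('handle',x,y,.012)):
  for C in(S,T): qq=(np.hypot(C[...,0]-a,C[...,1]-b)<rr)&(C[...,2]>.02); print(n,np.percentile(C[qq][:,2],[20,50,80,95]).round(4))
q=(np.hypot(S[...,0]-.48,S[...,1]-.323)<.04)&(S[...,2]>.0265); print('head side',cv2.minEnclosingCircle(f(S[q][:,:2]*1000)))
q=(np.hypot(T[...,0]-.48,T[...,1]-.323)<.04)&(T[...,2]>.0265); print('head top',cv2.minEnclosingCircle(f(T[q][:,:2]*1000)))
c=blob(t,(15,100,60),(35,255,255),(360,180,405,235)); print('cup',cv2.minEnclosingCircle(f(plane(t,c,.055)[:,:2]*1000)))
for n,u in dict(yoyo=(338,129),jar=(182,160),oil=(314,291)).items(): print(n,np.abs(t["frame"][u[1]-15:u[1]+15,u[0]-15:u[0]+15].astype(int)-load('top0')["frame"][u[1]-15:u[1]+15,u[0]-15:u[0]+15]).mean())
v=t["frame"]; cv2.imwrite('pics/v4.png',np.vstack([np.hstack([cv2.resize(v[215:295,140:205],(260,320)),cv2.resize(v[165:245,245:310],(260,320)),cv2.resize(v[165:250,340:415],(260,320))]),cv2.resize(s["frame"][190:430,100:420],(780,280))]))
E
```

```text
pick hit False width 0.029884303384587044 f 25.000253319740295 t 34.8083
lifted 0.02951345921041607 24.999808967113495 [-0.   0.1 -1.5]
place hit True [0.549  0.1115 0.0154] [-0.1 -0.4  7.6]
t 40.2167
handle ((549.4174194335938, 112.70980072021484), (27.787036895751953, 53.834415435791016), 84.50137329101562) want 0.5493462331880973 0.11152868930080462
dial [0.0302 0.0309 0.0316 0.0323]
dial [0.0303 0.0322 0.0338 0.0352]
cup [0.0349 0.045  0.0528 0.0554]
cup [0.0368 0.0529 0.0555 0.0573]
handle [0.0302 0.0309 0.0315 0.032 ]
handle [0.0292 0.0311 0.0329 0.0342]
head side ((486.97430419921875, 322.25506591796875), 25.013092041015625)
head top ((480.7056884765625, 323.3938903808594), 30.79882049560547)
cup ((559.1981811523438, -103.03881072998047), 25.44742202758789)
yoyo 12.911111111111111
jar 11.091481481481482
oil 8.707037037037036
```

View pics/v4.png

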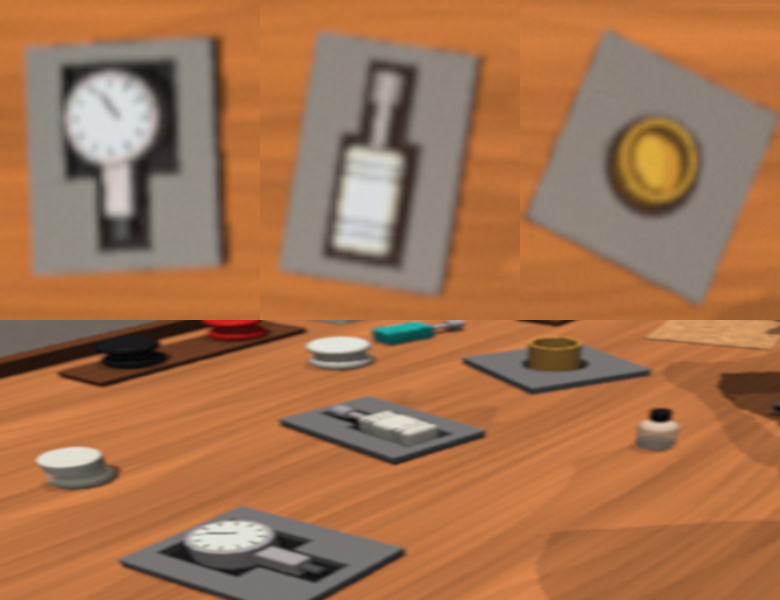

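All three tools are fully down in their own pockets: the gauge and driver tops are at 31 mm and the cup rim at 55 mm. Positions are within a few mm of target and yaw within about 5°. The bystanders are where they started, and the arm is clear.

```bash
python3 -c "
from rig import r
print(r.close_job())"
```

```text
the job is handed in; nothing more can be done
None
```

The cup, gauge and driver are each fully down in their own trays, with the cup upright and the bystanders undisturbed; I handed the job in after about 41 s of robot time, but the hand-in call returned no verdict.

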